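# Top up the dish magazine

## Robot

A 6-joint arm with a two-finger parallel gripper is mounted at the origin on a cart in front of the work surface, level with it; the furniture and walls round the work are solid. World frame = base frame: x ahead of the robot, y to its left, z up, the work surface at z = 0. Lengths are in m, angles in rad, forces in N, time in s.
With the tool pointing down it reaches from about 0.35 to 0.975 m from the base axis. Payload 4.9 kg.
Tool frame: the origin (TCP) lies on the mounting face of the last link; the fingertips stand 173 mm ahead of it and the grasp point (between the pads) lies 155 mm ahead of it; z points along the fingers, y is the direction in which the jaws open and shut (so a half turn about z gives the same grasp; the last joint's range is limited). The gripper opens to 85 mm and grips with 20 to 120 N. Pads are 22 mm wide; open, the fingers measure 114 mm over their backs; the gripper's body (76 mm by 85 mm) begins 54 mm behind the grasp point. The pads swing forward as they close: fully open they stand 13 mm farther back than shut.
Start: joints at [-1.279, 0.053, 1.613, -0, 1.476, -0.119], TCP at [0.25, -0.573, 0.405] pointing down, gripper open.
Joint ranges: [-3.01, 3.01], [-1.01, 2.22], [0.06, 2.58], [-1.02, 4.17], [0.09, 2.62], [-3.14, 3.14]. Speed limits (rad/s): [2.57, 2.57, 3.14, 3.14, 3.14, 3.14].

## Interface

Orientations are given as a unit quaternion [w, x, y, z].
In Python, from plant import manip gives the robot as it stands.
- The arm moves only by the tool play_rows, never from a script. Its argument "increments" is a list of rows, each an object with "offset": the shift along the tool's x, y, z in mm, a list of three; "twist": the turn about the tool's z in rad; "grip": the opening, from 0 (shut) to 1 (fully open). In form: [{"offset": [dx, dy, dz], "twist": twist, "grip": grip}, ...]. A call has 1 to 5 rows; each row is the pose to reach, as a shift and turn from the pose commanded when the call began, along the tool's axes at that moment; what a row does not reach only later rows make up. A row lasts 1/12 s, in which the tool goes at most 41.7 mm and 7.16 degrees, less where a joint would pass 70% of its speed; a pose out of reach is approached as far as the arm can. A call with a gripper value outside its range is refused whole. The fingers move at their own pace and stop on an object; the grip force is fixed at half the most. Time passes only in rows, so rows that repeat a pose let the fingers close. It gives the time, the measured TCP pose, the force and the opening at its end, in the units of the state.
- manip.state(): the state, without advancing time (a new reading comes with each control period).
- manip.grab_frame(name): name is "scene" or "side" or "wrist"; returns the picture (480x640x3 uint8, blue, green, red); there is no depth.
- manip.get_calibration(name): a dict with "fx", "fy", "cx", "cy" (pixels), "T" (4x4, takes a point from camera to world coordinates). Camera axes: x right, y down, z forward; pixel columns grow to the right and rows downward; lengths in m; the calibration is good to about 2 mm. A picture is of the moment at which its call begins: read the wrist's pose just before it. get_calibration takes no time and is no camera call; for the wrist camera it gives the pose at the moment of the call.
- manip.job_done(): hands the job in, once; it reports no verdict.
Trained networks look in the newest picture that a camera, given by its name, has taken for a name from the list of things; names that differ only in an ending like _2 or _b are one class to them, and where a whole thing is asked for, a point or a joint stands for the part that bears it (a point fixed in the world has none). Each returns a list of dicts, best first, with "p" (0 to 1); they miss things now and then, are a little off and sometimes report something else, mostly with a low value. They report only what shows in the picture. A call takes as long as a camera call. They do not tell look-alikes from the thing itself.
- manip.boxes_of(query, camera): "xyz" ([x, y, z] in m, in the coordinates of the camera as it stood for that picture, good to about 4 mm: the middle of the surface that is visible of it).
- manip.tip_of(query, camera): "xyz" ([x, y, z] in m, in the coordinates of the camera as it stood for that picture, good to about 4 mm: a listed point, or the origin of a listed thing).
The state is a dict: "time": time; "joint_pos": joint angles; "joint_vel": joint speeds; "joint_efforts": joint torques, N m; "tool_pos": TCP position; "tool_rot": TCP orientation; "contact_force": force on the tool from outside, world axes, zero at the start; "ft_torque": the same for the moment, N m; "gripper_width": opening from 0.0 (shut) to 1.0 (fully open).
Only numpy, scipy, OpenCV 4.12 (cv2) and the standard library are available. Lean on these libraries where they do the work, as an engineer would, in place of code of your own. Each camera call takes 0.05 s, during which the arm holds its last target. There are 200 camera calls.

## Task

Pick up the loose green-lidded culture dish and put it squarely on top of the pile of green-lidded dishes that stands in its metal magazine. The pile may stand at any height, so keep hold of the dish while you lower it gently until you feel it touch the pile, and only then let go. Leave the loose blue-lidded dish where it is.

Things in the scene. Friction and masses are not known exactly. Their poses are not given: they have to be found in the camera images.
- green_dish_center (a point): Loose closed round culture dish with a green lid, lying flat on the worktop: 60 mm in diameter, 18 mm tall, about 40 g. The lid (60 mm) covers the upper 12 mm; the white bottom below it is 55 mm wide. The point is the dish's centre, 9 mm above its underside; z points up out of the lid. Its yaw does not matter.
- green_magazine: Fixed aluminium tube (75 mm wide, 48 mm tall, foot 92 mm, small clamp knob on its side out to 54 mm) holding an upright pile of three green-lidded dishes, same size as the loose one, on its axis. The flat top of the pile is 60 to 100 mm above the worktop, not reported, above the tube; it does not give when touched. Origin: on the axis, on the worktop; z up.
- blue_dish_center (a point): Bystander: a loose dish of the same shape and size with a blue lid, lying flat on the worktop. The point is its centre, 9 mm above its underside. Not to be moved.
- blue_magazine: Bystander: a fixed magazine of the same make holding a pile of three blue-lidded dishes, its top likewise 60 to 100 mm above the worktop. The origin is on its axis, on the worktop.
Mind the look-alikes: they are no part of the job. Of the things that look like the part that bears green_dish_center, take the one that is farthest from the robot's base at the start. Leave any purple look-alike of the green_magazine alone.

How it is judged:
By the outcome, as a careful person would: the job done as asked, in the order asked, and still so for the second after the job is handed in, with the robot touching nothing.
It also fails if it takes over 48 s, if anything falls off the work surface, if the arm or the gripper's body presses on something with over 40 N, if the wrist force passes 120 N, or if a joint passes its speed limit or range.

## Working session

There is one attempt and no reset: what is moved stays moved. The work goes in short steps, Python scripts to look and compute and a tool call to move; the robot and the scene stay as the last step left them, time stands still between calls to the robot, and variables do not carry over. Pictures are saved under pics/ and viewed, about 8 in all and at most 12, crops included, and the job is handed in when it is done.

Besides the shell and the picture viewer there is one more tool, called after "Call:" by a JSON object that holds its "fn" and its "kwargs". play_rows: Moves the arm, as the interface text tells. Its arguments: {"type":"object","properties":{"increments":{"type":"array"}},"required":["increments"]}

```bash
mkdir -p pics; cat > h.py <<'E'
import numpy as np, cv2
from plant import manip
def w(cam,p,T=None):
    T=np.array(manip.get_calibration(cam)["T"]) if T is None else T
    return (T@np.r_[p,1])[:3]
def px(cam,P):
    c=manip.get_calibration(cam);q=np.linalg.inv(np.array(c["T"]))@np.r_[P,1]
    return np.round([c["fx"]*q[0]/q[2]+c["cx"],c["fy"]*q[1]/q[2]+c["cy"]])
def ray(cam,u,v,z):
    c=manip.get_calibration(cam);T=np.array(c["T"])
    d=T[:3,:3]@[(u-c["cx"])/c["fx"],(v-c["cy"])/c["fy"],1];o=T[:3,3]
    return o+d*(z-o[2])/d[2]
E
python3 - <<'E'
from h import *
np.set_printoptions(precision=3,suppress=True)
s=manip.state();print(s["time"],s["tool_pos"],s["tool_rot"])
for c in ["scene","side"]:
    im=manip.grab_frame(c);cv2.imwrite(f"pics/{c}0.png",im)
    print(c,np.array(manip.get_calibration(c)["T"])[:3,3])
    for q in ["green_dish_center","green_magazine","blue_dish_center","blue_magazine"]:
        for r in manip.tip_of(q,c): 
            P=w(c,r["xyz"]);print(q,round(r["p"],2),P,px(c,P))
print(manip.state()["time"])
E
```

```text
0.0 [ 0.25  -0.573  0.403] [-0.001  0.979  0.204 -0.   ]
scene [0.049 0.658 0.581]
green_dish_center 0.94 [ 0.431 -0.302  0.011] [432. 209.]
green_dish_center 0.91 [ 0.403 -0.198  0.014] [422. 230.]
green_magazine 0.84 [ 0.505 -0.06   0.002] [348. 246.]
green_magazine 0.78 [ 0.637 -0.107  0.   ] [313. 218.]
green_magazine 0.15 [ 0.646  0.106 -0.001] [246. 258.]
blue_dish_center 0.93 [0.465 0.288 0.012] [246. 346.]
blue_dish_center 0.4 [ 0.425 -0.302  0.012] [434. 210.]
blue_magazine 0.65 [ 0.642  0.102 -0.002] [248. 259.]
side [0.436 1.075 0.444]
green_dish_center 0.72 [ 0.399 -0.199  0.008] [373. 231.]
green_dish_center 0.62 [ 0.432 -0.303  0.007] [360. 218.]
green_magazine 0.88 [ 0.64  -0.108 -0.002] [271. 242.]
green_magazine 0.77 [ 0.506 -0.058 -0.007] [325. 255.]
blue_dish_center 0.75 [0.464 0.292 0.008] [335. 326.]
blue_magazine 0.92 [ 0.643  0.103 -0.003] [251. 279.]
0.5
```

View pics/scene0.png

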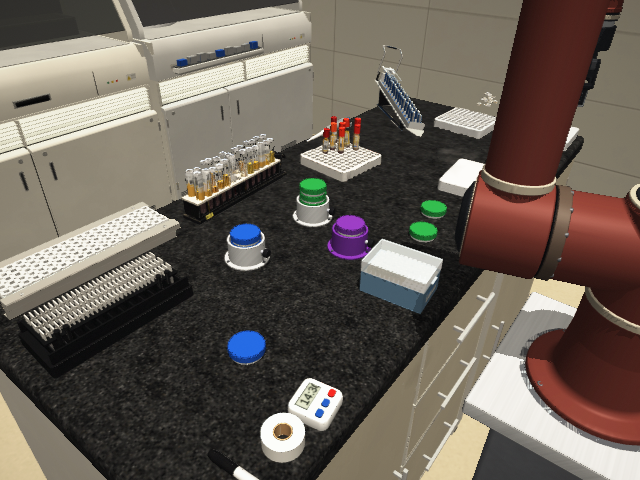

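View pics/side0.png

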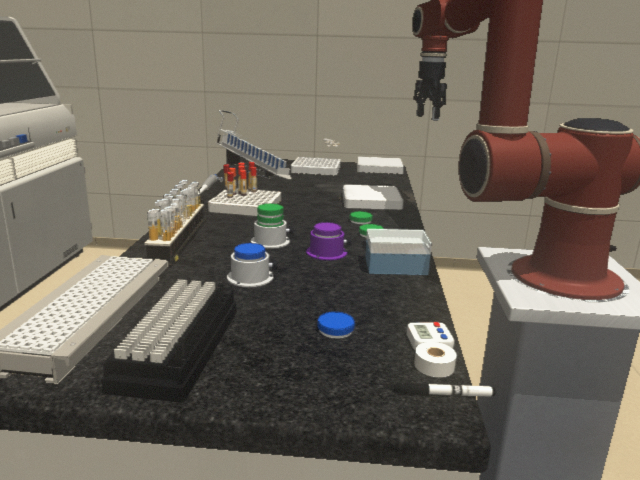

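Candidates for the loose green dish are A at scene (432,209), world (0.431,-0.302), 0.526 m from the base, and B at scene (422,230), world (0.401,-0.199), 0.448 m from the base. A is farther, so it is the one meant. The green pile in the metal tube is at scene (313,205), world (0.638,-0.107). The purple one at (348,240) is the decoy. I'll confirm with a crop.

```bash
cat >> h.py <<'E'
def off(P):
    "tool-frame mm from present TCP to world P"
    from scipy.spatial.transform import Rotation as R
    s=manip.state();return R.from_quat(s["tool_rot"],scalar_first=True).inv().apply(np.array(P)-s["tool_pos"])*1000
E
python3 - <<'E'
from h import *
im=cv2.imread("pics/scene0.png")[160:280,290:460]
cv2.imwrite("pics/c1.png",cv2.resize(im,None,fx=4,fy=4,interpolation=cv2.INTER_CUBIC))
print(off([.431,-.302,.33]))
E
```

```text
[ 274.52052534 -175.96186493   74.68773512]
```

View pics/c1.png

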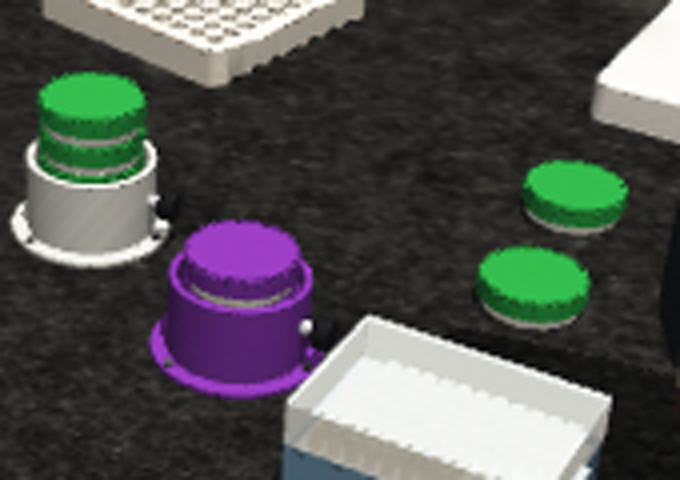

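The crop shows two green loose dishes. The far one (scene 432,209) is the target. The green pile stands high in a bare metal tube at (313,205), and the purple magazine is separate.

Call:
{"fn": "play_rows", "kwargs": {"increments": [{"offset": [274, -176, 60], "twist": 0, "grip": 1}, {"offset": [274, -176, 60], "twist": 0, "grip": 1}, {"offset": [274, -176, 60], "twist": 0, "grip": 1}, {"offset": [274, -176, 60], "twist": 0, "grip": 1}, {"offset": [274, -176, 60], "twist": 0, "grip": 1}]}}

```text
time: 0.92
tool_pos: [0.364, -0.401, 0.3668]
tool_rot: [0.0, 0.979, 0.204, 0.0]
contact_force: [-0.1, 0.2, -0.0]
gripper_width: 0.996
```

Call:
{"fn": "play_rows", "kwargs": {"increments": [{"offset": [105, -68, 23], "twist": 0, "grip": 1}, {"offset": [105, -68, 23], "twist": 0, "grip": 1}, {"offset": [105, -68, 23], "twist": 0, "grip": 1}, {"offset": [105, -68, 23], "twist": 0, "grip": 1}, {"offset": [105, -68, 23], "twist": 0, "grip": 1}]}}

```text
time: 1.33
tool_pos: [0.4334, -0.2964, 0.3434]
tool_rot: [-0.0, 0.979, 0.206, -0.0]
contact_force: [-0.7, -0.1, -0.2]
gripper_width: 0.999
```

```bash
cat > look.py <<'E'
from h import *
import sys
np.set_printoptions(precision=4,suppress=True)
n=sys.argv[1]
s=manip.state();T=np.array(manip.get_calibration("wrist")["T"]);im=manip.grab_frame("wrist");cv2.imwrite(f"pics/{n}.png",im)
print(s["time"],s["tool_pos"],s["contact_force"],s["gripper_width"])
for q in ["green_dish_center","green_magazine"]:
    for r in manip.tip_of(q,"wrist"):
        P=w("wrist",r["xyz"],T);print(q,round(r["p"],2),P,px("wrist",P))
hsv=cv2.cvtColor(im,cv2.COLOR_BGR2HSV);m=cv2.inRange(hsv,(45,120,60),(80,255,255))
k,l,st,c=cv2.connectedComponentsWithStats(m)
for i in range(1,k):
    if st[i,4]>300: print("blob",st[i],c[i],ray("wrist",*c[i],0.016))
E
python3 look.py w1
```

```text
1.3333 [ 0.4334 -0.2964  0.3434] [-0.7157 -0.0592 -0.227 ] 0.9990859071833077
green_dish_center 0.94 [ 0.4013 -0.1991  0.006 ] [186. 207.]
green_dish_center 0.87 [ 0.4297 -0.3029  0.004 ] [329. 226.]
blob [ 143  165   86   84 5547] [185.0526 206.8751] [ 0.4039 -0.2011  0.016 ]
blob [ 293  191   82   81 5166] [333.3118 230.9479] [ 0.4303 -0.3069  0.016 ]
```

View pics/w1.png

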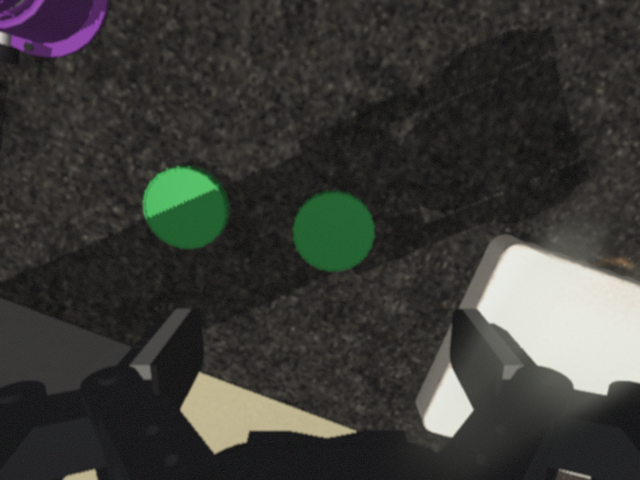

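The target dish is at (334,231) and its neighbour at (186,207). The white plate starts right of x≈490, so the fingers have room. I'll re-measure now that the arm has settled.

```bash
python3 look.py w2; python3 -c "
from h import *
print(off([.430,-.3045,.172]),manip.state()['tool_pos'])"
```

```text
1.4833 [ 0.4322 -0.2993  0.3445] [ 0.1832 -0.3694  0.4333] 0.998883189921976
green_dish_center 0.8 [ 0.4015 -0.1999  0.0093] [185. 207.]
green_dish_center 0.73 [ 0.4277 -0.3026  0.0027] [326. 227.]
blob [ 139  163   86   84 5531] [181.452  204.7444] [ 0.4042 -0.1985  0.016 ]
blob [ 289  187   82   82 5159] [329.5767 227.8955] [ 0.4311 -0.3037  0.016 ]
[ -3.7597504    3.54646806 172.41160219] [ 0.43195457 -0.29964563  0.34440965]
```

Call:
{"fn": "play_rows", "kwargs": {"increments": [{"offset": [-4, 3, 30], "twist": 0, "grip": 1}, {"offset": [-4, 3, 60], "twist": 0, "grip": 1}, {"offset": [-4, 3, 90], "twist": 0, "grip": 1}, {"offset": [-4, 3, 120], "twist": 0, "grip": 1}, {"offset": [-4, 3, 120], "twist": 0, "grip": 1}]}}

```text
time: 2.05
tool_pos: [0.4272, -0.3016, 0.2175]
tool_rot: [-0.005, 0.979, 0.203, -0.003]
contact_force: [-0.5, 0.3, -1.5]
gripper_width: 1.005
```

```bash
python3 look.py w3; python3 -c "
from h import *
print(off([.4305,-.303,.171]),manip.state()['tool_pos'])"
```

```text
2.05 [ 0.4272 -0.3016  0.2175] [-0.5455  0.2649 -1.471 ] 1.0046657210266805
green_dish_center 0.96 [ 0.4008 -0.1988  0.0095] [ 92. 248.]
green_dish_center 0.64 [ 0.4278 -0.3055  0.0031] [329. 280.]
blob [  13  173  153  138 9010] [101.8363 259.1377] [ 0.4014 -0.2075  0.016 ]
blob [  269   213   138   134 14410] [337.2828 280.0002] [ 0.4344 -0.3085  0.016 ]
[ 0.51347479 -0.59106715 54.33523609] [ 0.43020516 -0.30368826  0.22533572]
```

View pics/w3.png

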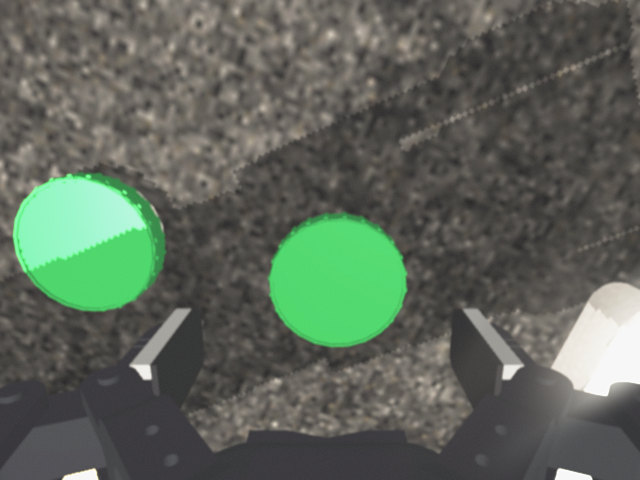

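The dish at (337,280) lies between the finger pads at x≈203 and x≈450. I'll go down and close.

Call:
{"fn": "play_rows", "kwargs": {"increments": [{"offset": [0, 0, 20], "twist": 0, "grip": 1}, {"offset": [0, 0, 38], "twist": 0, "grip": 1}, {"offset": [0, 0, 50], "twist": 0, "grip": 1}, {"offset": [0, 0, 54], "twist": 0, "grip": 1}, {"offset": [0, 0, 54], "twist": 0, "grip": 1}]}}

```text
time: 2.62
tool_pos: [0.4302, -0.303, 0.1703]
tool_rot: [0.0, 0.979, 0.204, 0.0]
contact_force: [-1.0, 0.3, 0.1]
gripper_width: 1.0
```

Call:
{"fn": "play_rows", "kwargs": {"increments": [{"offset": [0, 0, 0], "twist": 0, "grip": 0.5}, {"offset": [0, 0, 0], "twist": 0, "grip": 0.5}, {"offset": [0, 0, 0], "twist": 0, "grip": 0.5}, {"offset": [0, 0, 0], "twist": 0, "grip": 0.5}, {"offset": [0, 0, 0], "twist": 0, "grip": 0.5}]}}

```text
time: 3.03
tool_pos: [0.431, -0.3035, 0.1721]
tool_rot: [0.002, 0.979, 0.204, 0.001]
contact_force: [-0.3, 0.7, 5.9]
gripper_width: 0.679
```

Call:
{"fn": "play_rows", "kwargs": {"increments": [{"offset": [0, 0, 0], "twist": 0, "grip": 0.4}, {"offset": [0, 0, 0], "twist": 0, "grip": 0.3}]}}

```text
time: 3.2
tool_pos: [0.431, -0.3035, 0.172]
tool_rot: [0.002, 0.979, 0.204, 0.001]
contact_force: [1.2, 0.2, 5.9]
gripper_width: 0.675
```

```bash
python3 look.py w4
```

```text
3.2 [ 0.431  -0.3035  0.172 ] [1.1662 0.1875 5.9159] 0.6749084079452846
green_dish_center 0.96 [ 0.4293 -0.3068  0.0027] [329. 331.]
green_dish_center 0.79 [ 0.4034 -0.1989  0.0105] [  3. 290.]
blob [    0   200    99   181 10424] [ 45.1566 303.276 ] [ 0.4082 -0.2156  0.016 ]
blob [  238   250   178   173 24290] [326.2932 337.0603] [ 0.4334 -0.3041  0.016 ]
```

View pics/w4.png

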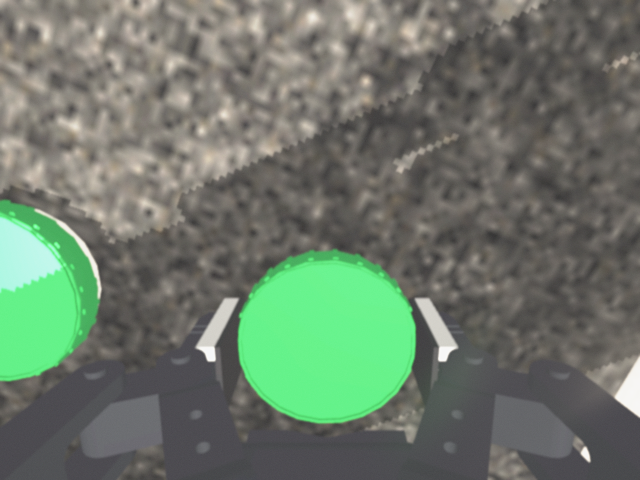

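The dish is held between both pads, centred at (326,337). I'll lift it.

Call:
{"fn": "play_rows", "kwargs": {"increments": [{"offset": [0, 0, -15], "twist": 0, "grip": 0.3}, {"offset": [0, 0, -45], "twist": 0, "grip": 0.3}, {"offset": [0, 0, -80], "twist": 0, "grip": 0.3}, {"offset": [0, 0, -120], "twist": 0, "grip": 0.3}, {"offset": [0, 0, -160], "twist": 0, "grip": 0.3}]}}

```text
time: 3.77
tool_pos: [0.4296, -0.3022, 0.3312]
tool_rot: [-0.001, 0.979, 0.204, -0.0]
contact_force: [1.5, -1.1, -0.8]
gripper_width: 0.681
```

Call:
{"fn": "play_rows", "kwargs": {"increments": [{"offset": [0, 0, 0], "twist": 0, "grip": 0.3}, {"offset": [0, 0, 0], "twist": 0, "grip": 0.3}, {"offset": [0, 0, 0], "twist": 0, "grip": 0.3}]}}

```text
time: 4.02
tool_pos: [0.4299, -0.3025, 0.3299]
tool_rot: [0.0, 0.979, 0.204, 0.0]
contact_force: [-0.4, -0.0, -1.2]
gripper_width: 0.68
```

```bash
python3 look.py w5; python3 - <<'E'
from h import *
print(off([.6385,-.1075,.335]),manip.state()['tool_pos'])
P=np.array([.6385,-.1075,.1])
for c in ["scene","side"]:
    im=manip.grab_frame(c); cv2.imwrite(f"pics/{c}1.png",im)
    hsv=cv2.cvtColor(im,cv2.COLOR_BGR2HSV);m=cv2.inRange(hsv,(45,120,40),(80,255,255))
    k,l,st,cc=cv2.connectedComponentsWithStats(m)
    for i in range(1,k):
        if st[i,4]>60: print(c,st[i],cc[i])
    for z in [.06,.08,.1]: print(z,px(c,[.6385,-.1075,z]))
E
```

```text
4.0167 [ 0.4299 -0.3025  0.3299] [-0.3664 -0.0472 -1.2475] 0.6803348233767994
green_dish_center 0.86 [ 0.4303 -0.3045  0.1609] [332. 327.]
green_dish_center 0.72 [ 0.4006 -0.1984  0.0093] [174. 206.]
blob [ 127  160   90   88 6140] [171.357  203.3808] [ 0.4037 -0.1976  0.016 ]
blob [  238   250   178   173 23607] [326.5594 337.8606] [ 0.3529 -0.3354  0.016 ]
[269.33923054 -95.10029978  -7.43769537] [ 0.42952603 -0.30222706  0.32763394]
scene [430 139  10  14  97] [435.04123711 145.44329897]
scene [449 141  10  14 104] [453.49038462 147.84615385]
scene [299 178  28  28 582] [312.53264605 190.17525773]
scene [409 221  29  20 442] [422.8438914  230.40950226]
0.06 [313. 195.]
0.08 [313. 187.]
0.1 [313. 179.]
side [258 204  25  11 231] [270.61038961 208.85714286]
side [259 217  24   6  80] [271.4375 219.5625]
side [360 224  20  10  76] [366.76315789 227.23684211]
0.06 [271. 217.]
0.08 [271. 209.]
0.1 [271. 201.]
```

The dish is in hand, with an unchanged position in the wrist image. From the pictures the pile top is at about z 0.087, so contact is expected with the TCP near 0.259. I'll go to a spot 50 mm short of the pile and look.

Call:
{"fn": "play_rows", "kwargs": {"increments": [{"offset": [30, -13, -7], "twist": 0, "grip": 0.3}, {"offset": [66, -28, -7], "twist": 0, "grip": 0.3}, {"offset": [103, -44, -7], "twist": 0, "grip": 0.3}, {"offset": [139, -60, -7], "twist": 0, "grip": 0.3}, {"offset": [172, -75, -7], "twist": 0, "grip": 0.3}]}}

```text
time: 4.68
tool_pos: [0.5588, -0.1635, 0.3359]
tool_rot: [-0.0, 0.979, 0.204, -0.001]
contact_force: [-0.6, -0.3, 0.5]
gripper_width: 0.676
```

Call:
{"fn": "play_rows", "kwargs": {"increments": [{"offset": [30, -13, 0], "twist": 0, "grip": 0.3}, {"offset": [47, -20, 0], "twist": 0, "grip": 0.3}, {"offset": [47, -20, 0], "twist": 0, "grip": 0.3}, {"offset": [47, -20, 0], "twist": 0, "grip": 0.3}, {"offset": [47, -20, 0], "twist": 0, "grip": 0.3}]}}

```text
time: 5.1
tool_pos: [0.5924, -0.1285, 0.336]
tool_rot: [-0.0, 0.979, 0.204, -0.001]
contact_force: [0.4, -0.1, -0.6]
gripper_width: 0.676
```

```bash
python3 look.py w6; python3 - <<'E'
from h import *
print(off([.6385,-.1075,.335]),manip.state()['tool_pos'])
for z in [0,.087]: print(px("wrist",[.6385,-.1075,z]))
E
```

```text
5.1 [ 0.5924 -0.1285  0.336 ] [ 0.3539 -0.1424 -0.5616] 0.6760182499463051
green_dish_center 0.91 [ 0.5911 -0.1316  0.1692] [329. 331.]
green_magazine 0.96 [ 0.5041 -0.0563 -0.0053] [198. 284.]
green_magazine 0.59 [ 0.6415 -0.1091  0.001 ] [327. 149.]
blob [ 278   98  107  117 7981] [337.9734 155.0573] [ 0.6418 -0.117   0.016 ]
blob [  238   250   178   189 24627] [326.1685 338.6687] [ 0.511 -0.165  0.016]
[51.05114598 -1.43333573  1.68679047] [ 0.59223428 -0.12912578  0.33671121]
[323. 152.]
[322. 163.]
```

View pics/w6.png

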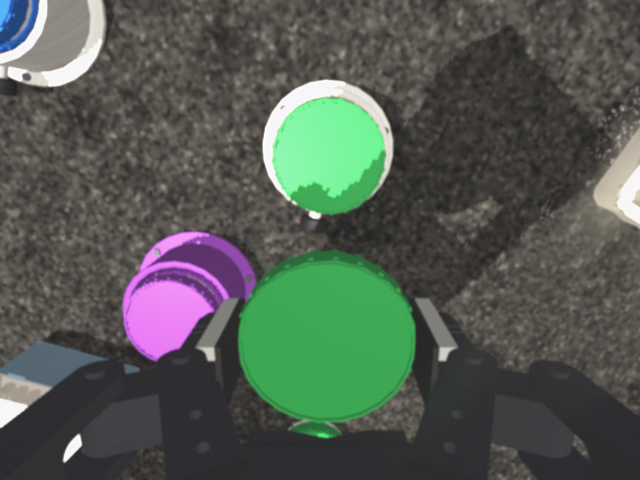

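The green pile in the bare metal tube shows at centre (329,156), lid about 114 px wide. The held dish is at (326,338). Next I compute the offset between the two.

```bash
python3 - <<'E'
from h import *
np.set_printoptions(precision=4,suppress=True)
c=manip.get_calibration("wrist");T=np.array(c["T"]);s=manip.state()
im=cv2.imread("pics/w6.png");m=cv2.inRange(cv2.cvtColor(im,cv2.COLOR_BGR2HSV),(45,80,60),(85,255,255))
out=[]
for r in (slice(80,232),slice(240,425)):
    mm=np.zeros_like(m);mm[r,230:430]=m[r,230:430]
    cs=max(cv2.findContours(mm,0,2)[0],key=cv2.contourArea);e=cv2.fitEllipse(cv2.convexHull(cs));print(e, "encl",cv2.minEnclosingCircle(cs));out.append(e[0])
print("cam z",T[2,3],"f",c["fx"], "tcp",s["tool_pos"])
h=ray("wrist",*out[1],s["tool_pos"][2]-.172+.018)
for z in (.08,.087,.095):
    p=ray("wrist",*out[0],z);print(z,p,"held",h,"d tool",off(np.r_[s["tool_pos"][:2]+(p-h)[:2],.3]), "dia",60*0+ (T[2,3]-z))
E
```

```text
((328.6202697753906, 155.9397735595703), (112.8516616821289, 118.42073822021484), 177.30308532714844) encl ((329.19775390625, 155.9598846435547), 59.18865966796875)
((326.4781188964844, 336.8143615722656), (175.3614501953125, 180.9510498046875), 78.53099822998047) encl ((326.1781005859375, 337.62384033203125), 90.79090881347656)
cam z 0.30545437570747114 f 416.0549870267189 tcp [ 0.5922 -0.1291  0.3367]
0.08 [ 0.6426 -0.1094  0.08  ] held [ 0.5953 -0.1288  0.1827] d tool [51.1406  1.0233 36.6862] dia 0.22545437570747112
0.087 [ 0.643  -0.1092  0.087 ] held [ 0.5953 -0.1288  0.1827] d tool [51.6122  0.9944 36.686 ] dia 0.21845437570747114
0.095 [ 0.6435 -0.109   0.095 ] held [ 0.5953 -0.1288  0.1827] d tool [52.1511  0.9613 36.6857] dia 0.21045437570747114
```

```bash
python3 - <<'E'
from h import *
from scipy.optimize import least_squares
np.set_printoptions(precision=4,suppress=True)
c=manip.get_calibration("wrist");Ti=np.linalg.inv(np.array(c["T"]));s=manip.state()
a=np.linspace(0,2*np.pi,180);C=np.c_[np.cos(a),np.sin(a),0*a]*.03
def bb(p):
    Q=np.r_[C,C-[0,0,.012]]+p;q=Q@Ti[:3,:3].T+Ti[:3,3]
    u=c["fx"]*q[:,0]/q[:,2]+c["cx"];v=c["fy"]*q[:,1]/q[:,2]+c["cy"];return np.array([u.min(),u.max(),v.min(),v.max()])
R=[]
for b,x0 in (([272,386,98,214],[.64,-.108,.087]),([238,416,250,423],[.593,-.129,.182])):
    r=least_squares(lambda p:bb(p)-b,x0,x_scale=.01);print(r.x,r.fun);R.append(r.x)
d=R[0]-R[1];print(d,off(s["tool_pos"]+np.r_[d[:2],0]), "TCP z at touch",s["tool_pos"][2]+d[2]+.018)
E
```

```text
[ 0.6417 -0.11    0.0823] [ 0.0305 -0.0305 -0.0289  0.0311]
[ 0.5909 -0.1309  0.1805] [-0.6011  0.6     0.6446 -0.6656]
[ 0.0509  0.0209 -0.0982] [54.9788  1.0313 -0.0269] TCP z at touch 0.2565012385137667
```

Call:
{"fn": "play_rows", "kwargs": {"increments": [{"offset": [20, 0, 0], "twist": 0, "grip": 0.3}, {"offset": [40, 1, 0], "twist": 0, "grip": 0.3}, {"offset": [54, 1, 10], "twist": 0, "grip": 0.3}, {"offset": [54, 1, 30], "twist": 0, "grip": 0.3}, {"offset": [54, 1, 52], "twist": 0, "grip": 0.3}]}}

```text
time: 5.67
tool_pos: [0.6436, -0.1083, 0.2863]
tool_rot: [0.001, 0.979, 0.204, 0.002]
contact_force: [-0.1, -0.1, -1.0]
gripper_width: 0.683
```

Call:
{"fn": "play_rows", "kwargs": {"increments": [{"offset": [0, 0, 10], "twist": 0, "grip": 0.3}, {"offset": [0, 0, 10], "twist": 0, "grip": 0.3}, {"offset": [0, 0, 10], "twist": 0, "grip": 0.3}, {"offset": [0, 0, 10], "twist": 0, "grip": 0.3}]}}

```text
time: 6.0
tool_pos: [0.6431, -0.108, 0.2765]
tool_rot: [0.001, 0.979, 0.204, 0.001]
contact_force: [-0.3, 0.6, 0.3]
gripper_width: 0.675
```

```bash
cat > two.py <<'E'
from h import *
import sys
n=sys.argv[1];s=manip.state();print(s["tool_pos"],s["contact_force"],s["time"])
o=[]
for c,P in (("scene",(312,190)),("side",(271,208))):
    im=manip.grab_frame(c);x,y=P;o.append(cv2.resize(im[y-45:y+45,x-30:x+30],None,fx=6,fy=6,interpolation=cv2.INTER_CUBIC))
cv2.imwrite(f"pics/{n}.png",np.hstack(o))
E
python3 two.py t1
```

```text
[ 0.64305077 -0.10804915  0.27650973] [-0.27211875  0.59420663  0.28609324] 6.0
```

View pics/t1.png

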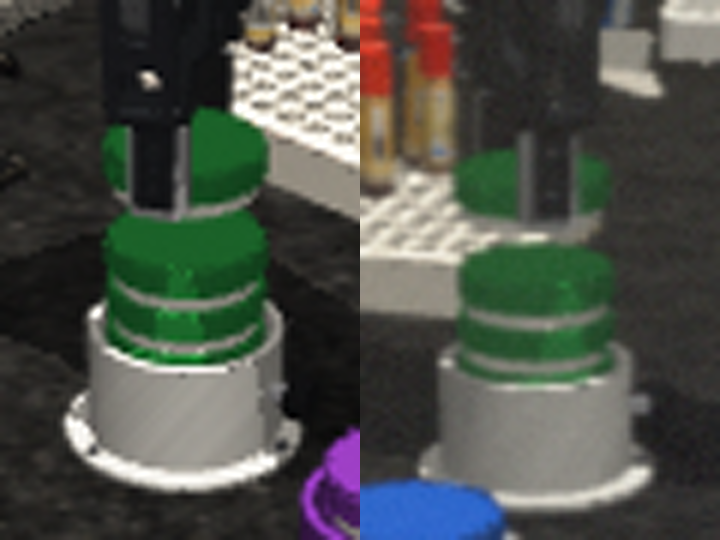

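Held dish and pile agree to about 0.5 mm in the scene view, and the held dish is about 1.5 mm too far left (+x) in the side view. I'll shift (-1,-1) and lower slowly.

Call:
{"fn": "play_rows", "kwargs": {"increments": [{"offset": [-1, -1, 2], "twist": 0, "grip": 0.3}, {"offset": [-1, -1, 4], "twist": 0, "grip": 0.3}, {"offset": [-1, -1, 6], "twist": 0, "grip": 0.3}, {"offset": [-1, -1, 8], "twist": 0, "grip": 0.3}, {"offset": [-1, -1, 10], "twist": 0, "grip": 0.3}]}}

```text
time: 6.52
tool_pos: [0.6414, -0.1069, 0.2647]
tool_rot: [-0.0, 0.979, 0.204, -0.0]
contact_force: [0.6, 0.1, -0.9]
gripper_width: 0.678
```

Call:
{"fn": "play_rows", "kwargs": {"increments": [{"offset": [0, 0, 1], "twist": 0, "grip": 0.3}, {"offset": [0, 0, 2], "twist": 0, "grip": 0.3}, {"offset": [0, 0, 3], "twist": 0, "grip": 0.3}, {"offset": [0, 0, 3], "twist": 0, "grip": 0.3}]}}

```text
time: 6.85
tool_pos: [0.6414, -0.107, 0.2617]
tool_rot: [-0.0, 0.979, 0.204, -0.0]
contact_force: [-0.1, 0.3, -0.4]
gripper_width: 0.678
```

Call:
{"fn": "play_rows", "kwargs": {"increments": [{"offset": [0, 0, 1], "twist": 0, "grip": 0.3}, {"offset": [0, 0, 2], "twist": 0, "grip": 0.3}, {"offset": [0, 0, 2], "twist": 0, "grip": 0.3}, {"offset": [0, 0, 2], "twist": 0, "grip": 0.3}]}}

```text
time: 7.18
tool_pos: [0.6415, -0.107, 0.2599]
tool_rot: [-0.0, 0.979, 0.204, -0.0]
contact_force: [-1.0, -0.5, 0.1]
gripper_width: 0.674
```

Call:
{"fn": "play_rows", "kwargs": {"increments": [{"offset": [0, 0, 1], "twist": 0, "grip": 0.3}, {"offset": [0, 0, 1], "twist": 0, "grip": 0.3}, {"offset": [0, 0, 1], "twist": 0, "grip": 0.3}]}}

```text
time: 7.43
tool_pos: [0.6415, -0.107, 0.2589]
tool_rot: [-0.0, 0.979, 0.204, -0.0]
contact_force: [-0.4, 0.3, -0.5]
gripper_width: 0.675
```

Call:
{"fn": "play_rows", "kwargs": {"increments": [{"offset": [0, 0, 1], "twist": 0, "grip": 0.3}, {"offset": [0, 0, 1], "twist": 0, "grip": 0.3}, {"offset": [0, 0, 1], "twist": 0, "grip": 0.3}]}}

```text
time: 7.68
tool_pos: [0.6415, -0.1069, 0.2579]
tool_rot: [-0.0, 0.979, 0.204, -0.0]
contact_force: [0.3, -0.1, 0.4]
gripper_width: 0.68
```

Call:
{"fn": "play_rows", "kwargs": {"increments": [{"offset": [0, 0, 1], "twist": 0, "grip": 0.3}, {"offset": [0, 0, 1], "twist": 0, "grip": 0.3}, {"offset": [0, 0, 1], "twist": 0, "grip": 0.3}]}}

```text
time: 7.93
tool_pos: [0.6416, -0.107, 0.2572]
tool_rot: [0.0, 0.979, 0.204, 0.0]
contact_force: [0.2, 0.9, 0.9]
gripper_width: 0.675
```

Call:
{"fn": "play_rows", "kwargs": {"increments": [{"offset": [0, 0, 1], "twist": 0, "grip": 0.3}, {"offset": [0, 0, 1], "twist": 0, "grip": 0.3}, {"offset": [0, 0, 1], "twist": 0, "grip": 0.3}]}}

```text
time: 8.18
tool_pos: [0.6417, -0.107, 0.2572]
tool_rot: [0.0, 0.979, 0.204, 0.0]
contact_force: [-2.2, -0.2, 5.2]
gripper_width: 0.676
```

The force rose to 5.2 N and z stalled at 0.2572, so the dish has touched the pile. Underside height comes out near 0.085, which agrees with the images. Releasing now.

Call:
{"fn": "play_rows", "kwargs": {"increments": [{"offset": [0, 0, -0.5], "twist": 0, "grip": 0.8}, {"offset": [0, 0, -0.5], "twist": 0, "grip": 0.9}, {"offset": [0, 0, -0.5], "twist": 0, "grip": 1}, {"offset": [0, 0, -0.5], "twist": 0, "grip": 1}, {"offset": [0, 0, -0.5], "twist": 0, "grip": 1}]}}

```text
time: 8.6
tool_pos: [0.6414, -0.107, 0.2561]
tool_rot: [-0.0, 0.979, 0.204, -0.0]
contact_force: [0.8, -0.2, -0.3]
gripper_width: 1.001
```

Call:
{"fn": "play_rows", "kwargs": {"increments": [{"offset": [0, 0, -5], "twist": 0, "grip": 1}, {"offset": [0, 0, -20], "twist": 0, "grip": 1}, {"offset": [0, 0, -45], "twist": 0, "grip": 1}, {"offset": [0, 0, -80], "twist": 0, "grip": 1}, {"offset": [0, 0, -110], "twist": 0, "grip": 1}]}}

```text
time: 9.02
tool_pos: [0.6414, -0.1069, 0.3693]
tool_rot: [0.0, 0.979, 0.204, 0.0]
contact_force: [0.1, 0.2, 0.0]
gripper_width: 1.001
```

Call:
{"fn": "play_rows", "kwargs": {"increments": [{"offset": [-30, 0, 0], "twist": 0, "grip": 1}, {"offset": [-50, 0, 0], "twist": 0, "grip": 1}, {"offset": [-50, 0, 0], "twist": 0, "grip": 1}, {"offset": [-50, 0, 0], "twist": 0, "grip": 1}]}}

```text
time: 9.35
tool_pos: [0.5953, -0.1272, 0.3681]
tool_rot: [0.0, 0.979, 0.203, 0.001]
contact_force: [0.6, -0.2, 0.6]
gripper_width: 1.001
```

```bash
python3 two.py t2
```

```text
[ 0.59525284 -0.12723273  0.36814589] [ 0.6423744  -0.15113199  0.57136148] 9.35
```

View pics/t2.png

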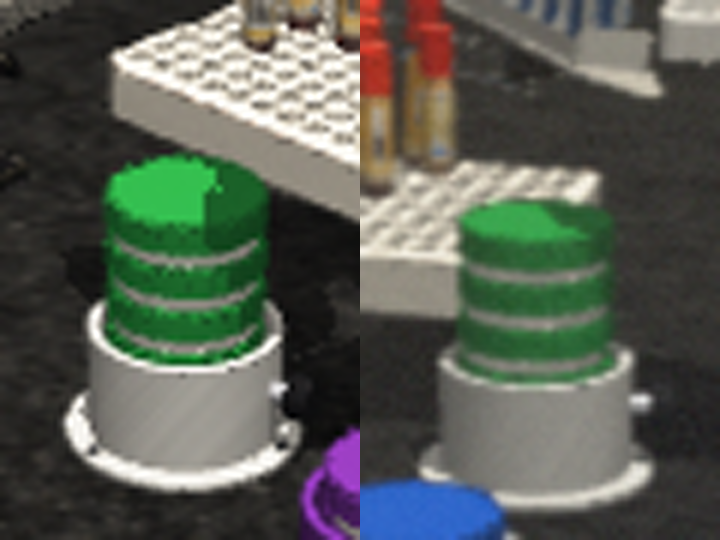

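Both views show the dish sitting level and flush on the pile, with the edges lining up (scene 105–268, side 459–612). The gripper is clear, so I'm handing in.

```bash
python3 -c "
from h import *
manip.grab_frame('scene')
for r in manip.tip_of('blue_dish_center','scene')[:1]+manip.tip_of('green_dish_center','scene'): print(r['p'],w('scene',r['xyz']))
print(manip.job_done(), manip.state()['time'])"
```

```text
0.68 [0.46344517 0.28805813 0.01404671]
0.98 [ 0.63954071 -0.1061218   0.09572857]
0.66 [ 0.40097547 -0.19518729  0.01265707]
the job is handed in; nothing more can be done
the job is handed in; nothing more can be done
```

The loose green dish is on top of the green pile in its metal magazine, and the job is handed in. I took the one of the two loose green dishes that was farther from the base (0.526 m against 0.448 m).

- **Placing:** I lowered the dish 1 mm at a time until the upward force reached 5.2 N and the arm stopped descending. That puts the pile top at about 85 mm. Only then did I open the gripper and back away.
- **Final views:** the scene and side pictures show the dish level and in line with the pile to about 1 mm. The network puts it at (0.640, -0.106, 0.096), which fits a dish resting on an 85 mm pile.
- **Other things:** the blue dish and the other loose green dish are where they were, within the network's error. I never reached for the purple magazine.
- **Disagreements:** the wrist camera put the pile 2–4 mm farther along x than the two fixed cameras did. I settled this with a small correction just before contact.
- **Time and force:** it took about 9.5 s of the 48 s allowed, and the highest force reading was 5.9 N.

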